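# Load a workpiece carrier under the nest's bridge and latch it

### The arm

A 7-joint arm with a two-finger parallel gripper is mounted at the origin on the work surface. World frame = base frame: x ahead of the robot, y to its left, z up, the work surface at z = 0. Lengths are in m, angles in rad, forces in N, time in s.
With the tool pointing down it reaches from about 0.35 to 0.9 m from the base axis. Payload 8.1 kg.
Tool frame: the origin (TCP) lies on the centre line of the jaws, within the pads' length; the fingertips stand 19 mm ahead of it and the grasp point (between the pads) is the TCP (arm.tip_reach is the distance from the TCP to the fingertips, in m); z points along the fingers, y is the line along which they close (so a half turn about z gives the same grasp; the last joint's range is limited). The gripper opens to 92 mm and grips with 3 to 60 N. Pads are 19 mm wide; open, the fingers measure 130 mm over their backs; the gripper's body (75 mm by 190 mm) begins 47 mm behind the grasp point.
Start: joints at [1.161, 0.434, 0.025, 1.573, -0.012, 1.134, -0.075], TCP at [0.189, -0.596, 0.224] pointing down, gripper open.
Joint ranges: [-2.62, 2.62], [-0.44, 2.09], [-1.27, 1.32], [0.08, 2.57], [-1.32, 4.46], [0.12, 2], [-2.74, 2.74]. Speed limits (rad/s): [2.22, 2.22, 3.01, 3.01, 3.14, 3.14, 3.14].

### API

Orientations are given as a rotation vector (axis times angle).
In Python, from cell import arm gives the robot as it stands.
- The arm moves only by the tool arm_command, never from a script. Its argument "targets" is a list that holds one entry, the list of rows, each a list of 6 numbers: the shift along the tool's x, y, z in m, then the turn, a rotation vector about the tool's x, y, z in rad. A call has 1 to 10 rows; each row shifts and turns the commanded pose from where the row before left it, along the tool's axes as they then stand; what a row does not reach is not made up. A row lasts 1/8 s, in which the tool goes at most 62.5 mm and 10.7 degrees, less where a joint would pass 70% of its speed; a pose out of reach is approached as far as the arm can. A call with a gripper value outside its range is refused whole. "jaw" is the finger opening in m, from 0 to 0.0918, set as the call begins (left out, the last holds). The fingers move at their own pace and stop on an object; "newtons" is the grip in N (left out, the last holds). Time passes only in rows, so rows that do not move let the fingers close. It gives the time, the measured TCP pose, the force, the opening and the grip force at its end, in the units of the state.
- arm.observe(): the state, without advancing time (a new reading comes with each control period).
- arm.get_image(name): name is "scene" or "top"; returns a dict with "pixels" (480x640x3 uint8, red, green, blue), "z_map" (480x640 float32, m along the optical axis (not along the pixel's ray), 0 where there is no reading), "fx", "fy", "cx", "cy" (pixels), "dist" ([k1, k2, p1, p2, k3] as OpenCV has them; the pictures are not rectified), "xyz" and "rotation" of the camera in the world. Camera axes: x right, y down, z forward; pixel columns grow to the right and rows downward; lengths in m; the calibration is good to about 2 mm. A picture is of the moment at which its call begins.
- arm.sign_off(): hands the job in; it is judged then, once.
The state is a dict: "clock": time; "joints": joint angles; "dq": joint speeds; "joint_efforts": joint torques, N m; "position": TCP position; "ee_rot": TCP orientation; "force": force on the tool from outside, world axes, zero at the start; "ft_torque": the same for the moment, N m; "width": opening from 0.0 (shut) to 1.0 (fully open); "gripper_force": force on a finger pad.
Only numpy, scipy, OpenCV 4.12 (cv2) and the standard library are available. Lean on these libraries where they do the work, as an engineer would, in place of code of your own. Each camera call takes 0.05 s, during which the arm holds its last target. There are 200 camera calls.

### The job

Draw the carrier with the white disc out of the blue magazine, set it down and let go, then take it again by its black tail and slide it nose first under the yellow bridge of the nest until it is fully home against the end stop, so the disc shows centred in the bridge's window. Then swing the latch with the red post fully shut behind its tail. Leave the empty carrier in its lane and do not disturb the other things on the table.

Things in the scene. Friction and masses are not known exactly. Their poses are not given: they have to be found in the camera images.
- carrier: carrier to load: flat paddle 18 mm thick, 0.2-0.4 kg, white disc on top. Origin mid underside, z up, nose towards its -y. Green-painted metal body 48 mm wide, y = -85 (nose, corners r 5) to +15 mm; black tail 30 mm wide, y = +15 to +85. Mass centre y = -31. Starts in either magazine lane, only 70-80 mm of its nose sticking out
- carrier_disc (a point): centre of the white disc's top (38 mm diameter, 2 mm proud): 35 mm from the carrier's origin towards the nose, 20 mm above its underside
- spare: the other carrier, same shape and axes but with a flat black round mark and no disc; lies in the other lane, to be left there
- magazine: fixed blue two-lane magazine, 190 x 200 mm, origin on the table. Lanes at x = -50 and +50 mm, 54 mm wide, run along y, open towards its -y. Floor top z = 6 mm, y = -95 to +105. Roof (underside z = 32, top 41 mm) and lane walls only from y = -10 to +105; no walls before that
- nest: fixed loading nest, origin on the table under its channel's mouth; carriers slide in along its -y. Base plate x = -60 to 100, y = -130 to 190 mm, top z = 6; free apron at y > 8. Rails 52 mm apart, y = 8 (round ends) to -100, end stop face y = -100. Yellow bridge bars y = -25..0 and -100..-75, underside z = 30, top 40. Carrier home: its origin at (0, -15, 6), tail y = 0 to 70
- nest_window (a point): where the centre of the disc's top is when the carrier is fully home (nest frame 0, -50, 26 mm)
- nest_mouth (a point): middle of the channel's mouth on the base plate's top (nest frame 0, 0, 6 mm)
- latch (a joint): latch angle, rad: 0 = fully shut across the channel, 3 mm behind a home carrier's tail (arm along nest -x from its pivot); 1.57 = open, arm along nest +y beside the apron; stops at 2.1. A stiff hinge: stays where left, about 1 N at the post moves it; a carrier not home blocks it
- latch_pivot (a point): top of the latch's vertical hinge axis, at nest frame x = 70, y = 80, z = 24 mm
- latch_post (a point): centre of the top of the latch's red round post, 14 mm diameter, upright on the steel arm from z = 23 to 60 mm, 80 mm from the pivot; the arm is 14 mm wide, z = 11 to 23 mm, and reaches 105 mm from the pivot
- pin_bin: bystander: open blue bin of black pins, 110 x 160 x 70 mm; origin under its centre
- disc_stack: bystander: stack of white discs, 56 mm diameter, 15 mm high
- screwdriver: bystander: screwdriver lying on the table
- wrench: bystander: wrench lying on the table
- oil: bystander: small bottle, 36 mm diameter, 100 mm high
- grease: bystander: jar, 64 mm diameter, 60 mm high
- scrap_box: bystander: green open box with discs, 160 x 120 x 50 mm
Not all that is in view belongs to the job. What is shaped like the carrier but orange or purple is not meant.

How it is judged:
By the outcome, as a careful person would: the job done as asked, in the order asked, and still so for the second after the job is handed in, with the robot touching nothing.
It also fails if it takes over 67 s, if anything falls off the work surface, if the arm or the gripper's body presses on something with over 40 N, if the wrist force passes 120 N, or if a joint passes its speed limit or range.

## Working session

There is one attempt and no reset: what is moved stays moved. The work goes in short steps, Python scripts to look and compute and a tool call to move; the robot and the scene stay as the last step left them, time stands still between calls to the robot, and variables do not carry over. Pictures are saved under pics/ and viewed, at most 10 in all, crops included, and the job is handed in when it is done.

Besides the shell and the picture viewer there is one more tool, called after "Call:" by a JSON object that holds its "fn" and its "kwargs", one argument or row to a line. arm_command: Moves the arm, as the interface text tells. Its arguments: {"type":"object","properties":{"targets":{"type":"array","items":{"type":"array","items":{"type":"array","items":{"type":"number"}}}},"jaw":{"type":"number"},"newtons":{"type":"number"}},"required":["targets"]}

```bash
mkdir -p pics; ls; cat > h.py <<'E'
import numpy as np, cv2
from cell import arm
from scipy.spatial.transform import Rotation as R
def grab(n):
    d=arm.get_image(n); 
    Rm=np.array(d["rotation"]); d["R"]=Rm if Rm.shape==(3,3) else R.from_rotvec(Rm).as_matrix() if Rm.size==3 else None
    d["K"]=np.array([[d["fx"],0,d["cx"]],[0,d["fy"],d["cy"]],[0,0,1.]]); return d
def rays(d,uv):
    u=cv2.undistortPoints(np.float64(uv).reshape(-1,1,2),d["K"],np.float64(d["dist"])).reshape(-1,2)
    return np.c_[u,np.ones(len(u))]
def onz(d,uv,z):   # pixel -> world on plane z
    r=rays(d,uv)@d["R"].T; o=np.array(d["xyz"]); return o+r*((z-o[2])/r[:,2])[:,None]
def cloud(d):
    h,w=d["z_map"].shape; vv,uu=np.mgrid[:h,:w]
    r=rays(d,np.c_[uu.ravel(),vv.ravel()])*d["z_map"].ravel()[:,None]
    return (r@d["R"].T+np.array(d["xyz"])).reshape(h,w,3)
def save(d,n): cv2.imwrite("pics/"+n,cv2.cvtColor(d["pixels"],cv2.COLOR_RGB2BGR))
E
python3 - <<'E'
from h import *
for n in("scene","top"):
    d=grab(n); save(d,n+"0.png"); print(n,d["xyz"],d["rotation"],d["fx"],d["dist"])
print(arm.observe())
E
```

```text
pics
scene [1.4034475  0.47850652 0.95174231] [-1.26947933 -2.19824154  0.98926649] 532.218743055037 [-0.13014098  0.          0.          0.          0.        ]
top [ 0.28905147 -0.02817439  1.51755401] [-2.14738873  2.11610358 -0.16393043] 531.5794110092077 [-0.10631728  0.          0.          0.          0.        ]
{'clock': 0.1, 'joints': array([ 1.16140119,  0.43514736,  0.02496892,  1.57399401, -0.01158347,
        1.1339503 , -0.07508843]), 'dq': array([ 0.00099869, -0.00028017, -0.00073491, -0.00266911, -0.00039093,
        0.00170046, -0.00126867]), 'joint_efforts': array([ 3.51181901e-03, -6.69127607e+01,  9.88490582e-01, -3.15145898e+01,
       -6.04175753e-02,  3.72895680e-02,  4.48328001e-05]), 'position': array([ 0.18856861, -0.59541443,  0.22293175]), 'ee_rot': array([-3.10341879e+00, -4.79752539e-01,  5.35923872e-04]), 'force': array([-0.63865323, -0.27595667,  0.7376046 ]), 'ft_torque': array([0.03196985, 0.01217946, 0.02121716]), 'gripper_force': 0.0, 'width': 0.9980934372279024}
```

View pics/top0.png

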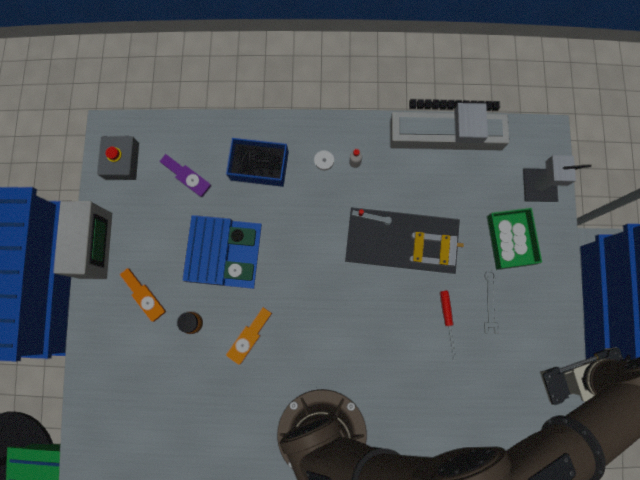

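View pics/scene0.png

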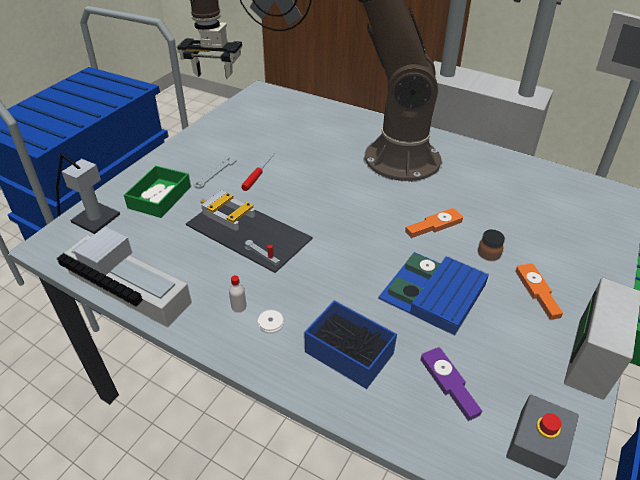

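The top view shows the magazine at (222,252), opening to the right, with the white-disc carrier in its near lane at (235,270). The nest's bridge is at (435,248), with its apron to the left and the red post at (361,212).

```bash
cat > m.py <<'E'
from h import *
d=grab("top"); im=d["pixels"].astype(int); hsv=cv2.cvtColor(d["pixels"],cv2.COLOR_RGB2HSV)
P=cloud(d)
def comp(mask,box):
    m=np.zeros(mask.shape,np.uint8); x0,y0,x1,y1=box; m[y0:y1,x0:x1]=mask[y0:y1,x0:x1]
    n,l,s,c=cv2.connectedComponentsWithStats(m); return [(l==i,s[i,4],c[i]) for i in np.argsort(-s[:,4]) if i and s[i,4]>15]
H,S,V=hsv[...,0],hsv[...,1],hsv[...,2]
for nm,mask,box,z in (("disc",(S<50)&(V>150),(220,255,250,285),.026),("yellow",(H>15)&(H<35)&(S>120)&(V>90),(405,225,470,275),.040),
  ("red",((H<8)|(H>172))&(S>130),(345,200,380,230),.060),("blue",(H>100)&(H<125)&(S>120),(175,205,270,300),.041),
  ("plate",(V<75)&(S<90),(335,195,470,285),.006),("green",(H>60)&(H<100)&(S>60)&(V<110),(225,225,262,285),.024)):
    for m,a,c in comp(mask,box)[:3]:
        ys,xs=np.nonzero(m); r=cv2.minAreaRect(np.c_[xs,ys].astype(np.float32)); bp=onz(d,cv2.boxPoints(r),z)[:,:2]
        print(nm,a,"c",onz(d,[c],z)[0].round(4),"depth z",np.median(P[m][:,2]).round(4),"P",np.median(P[m],0).round(3),"box",bp.round(3).tolist(),"size",np.linalg.norm(bp[1]-bp[0]).round(3),np.linalg.norm(bp[2]-bp[1]).round(3),"ctr",bp.mean(0).round(4))
E
python3 m.py
python3 - <<'E'
from h import *
d=grab("top");d2=d["pixels"]
a=cv2.resize(d2[200:300,170:280],None,fx=3.6,fy=4,interpolation=cv2.INTER_CUBIC); b=cv2.resize(d2[195:285,340:470],None,fx=3.04,fy=400/90,interpolation=cv2.INTER_CUBIC)
cv2.imwrite("pics/crop1.png",cv2.cvtColor(np.hstack([a,b]),cv2.COLOR_RGB2BGR))
E
```

```text
disc 44 c [0.4495 0.2531 0.026 ] depth z 0.0256 P [0.451 0.255 0.026] box [[0.463, 0.267], [0.464, 0.241], [0.435, 0.24], [0.435, 0.265]] size 0.026 0.028 ctr [0.4494 0.2531]
yellow 262 c [ 0.5217 -0.2653  0.04  ] depth z 0.0386 P [ 0.521 -0.265  0.039] box [[0.481, -0.248], [0.565, -0.257], [0.563, -0.283], [0.479, -0.274]] size 0.084 0.026 ctr [ 0.5222 -0.2655]
yellow 247 c [ 0.5151 -0.3395  0.04  ] depth z 0.0391 P [ 0.516 -0.34   0.039] box [[0.474, -0.323], [0.557, -0.331], [0.556, -0.356], [0.472, -0.348]] size 0.084 0.025 ctr [ 0.515  -0.3394]
yellow 19 c [ 0.5291 -0.3835  0.04  ] depth z 0.0341 P [ 0.53  -0.385  0.034] box [[0.533, -0.376], [0.534, -0.39], [0.525, -0.39], [0.525, -0.375]] size 0.014 0.009 ctr [ 0.5292 -0.3826]
red 26 c [ 0.6157 -0.1015  0.06  ] depth z 0.0573 P [ 0.617 -0.102  0.057] box [[0.614, -0.091], [0.626, -0.102], [0.617, -0.111], [0.606, -0.099]] size 0.016 0.012 ctr [ 0.6159 -0.1008]
blue 3787 c [0.5006 0.3014 0.041 ] depth z 0.0356 P [0.502 0.31  0.036] box [[0.416, 0.398], [0.607, 0.387], [0.586, 0.18], [0.397, 0.195]] size 0.192 0.208 ctr [0.5014 0.2899]
plate 4437 c [ 0.5484 -0.2011  0.006 ] depth z 0.0052 P [ 0.555 -0.195  0.005] box [[0.482, -0.059], [0.641, -0.074], [0.61, -0.396], [0.451, -0.375]] size 0.16 0.324 ctr [ 0.5457 -0.2262]
plate 281 c [ 0.5221 -0.3081  0.006 ] depth z 0.0052 P [ 0.521 -0.308  0.005] box [[0.499, -0.282], [0.55, -0.288], [0.545, -0.335], [0.494, -0.328]] size 0.051 0.047 ctr [ 0.5221 -0.3082]
green 320 c [0.5473 0.2333 0.024 ] depth z 0.0231 P [0.547 0.228 0.023] box [[0.527, 0.277], [0.576, 0.273], [0.569, 0.198], [0.52, 0.202]] size 0.049 0.075 ctr [0.548  0.2376]
green 301 c [0.448 0.236 0.024] depth z 0.0234 P [0.447 0.228 0.023] box [[0.428, 0.284], [0.476, 0.281], [0.469, 0.2], [0.421, 0.203]] size 0.048 0.081 ctr [0.4485 0.2421]
```

View pics/crop1.png

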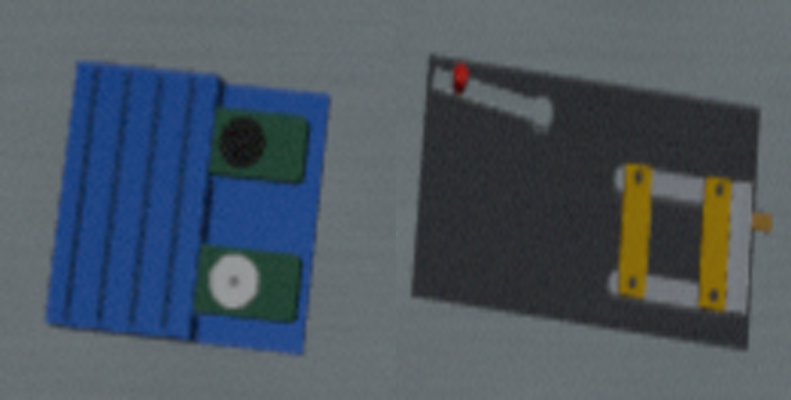

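Crop: the white disc is in the near lane, the latch is open with its post at upper left, and the nest channel is free. The measured sizes match the specification. The nest origin is about (0.5235,-0.2527) with yaw -5.6°, and the carrier's yaw is about -5.0°. I'll turn the tool first.

Call:
{"fn": "arm_command", "kwargs": {
  "targets": [
    [[0,0,0,0,0,-0.168],[0,0,0,0,0,-0.168],[0,0,0,0,0,-0.168],[0,0,0,0,0,-0.168],[0,0,0,0,0,-0.168],[0,0,0,0,0,-0.168],[0,0,0,0,0,-0.168],[0,0.05,0,0,0,0],[0,0.05,0,0,0,0],[0,0.05,0,0,0,0]]
  ],
  "jaw": 0.066
}}

```text
clock: 1.45
position: [0.3393, -0.6092, 0.2235]
ee_rot: [-2.318, -2.121, 0.0]
force: [-0.4, 0.5, -0.3]
width: 0.715
gripper_force: 0.0
```

```bash
cat > g.py <<'E'
import sys
from h import *
# usage: g.py x y z yawdeg(of tool x): prints delta in current tool axes
o=arm.observe(); M=R.from_rotvec(o["ee_rot"]).as_matrix(); p=np.array(o["position"])
x,y,z,w=map(float,sys.argv[1:]); yaw=np.degrees(np.arctan2(M[1,0],M[0,0]))
print("t",round(o["clock"],2),"p",p.round(4),"yaw",yaw.round(2),"F",np.round(o["force"],1),"w",o["width"],"tilt",(M[:2,2]).round(4))
print("delta tool",(M.T@(np.array([x,y,z])-p)).round(4),"rz",-np.radians(w-yaw).round(4))
E
python3 g.py .449 .248 .028 85
```

```text
t 1.45 p [ 0.3393 -0.6092  0.2235] yaw 84.91 F [-0.4  0.5 -0.3] w 0.7150998160674608 tilt [-0.0002  0.0001]
delta tool [0.8635 0.0333 0.1955] rz -0.0015
```

Call:
{"fn": "arm_command", "kwargs": {
  "targets": [
    [[0.04,0.01,0,0,0,0],[0.045,0.01,0,0,0,0],[0.045,0.01,0,0,0,0],[0.045,0.01,0,0,0,0],[0.045,0.01,0,0,0,0],[0.045,0.01,0,0,0,0],[0.045,0,0,0,0,0],[0.045,0,0,0,0,0],[0.045,0,0,0,0,0],[0.045,0,0,0,0,0]]
  ]
}}

```text
clock: 2.7
position: [0.437, -0.1696, 0.2237]
ee_rot: [2.317, 2.121, -0.0]
force: [0.9, 1.0, -0.1]
width: 0.716
gripper_force: 0.0
```

Call:
{"fn": "arm_command", "kwargs": {
  "targets": [
    [[0.045,0,0,0,0,0],[0.045,0,0,0,0,0],[0.045,0,0,0,0,0],[0.045,0,0,0,0,0],[0.045,0,0,0,0,0],[0.045,0,0,0,0,0],[0.045,0,0,0,0,0],[0.045,0,0,0,0,0],[0.045,0,0,0,0,0],[0,0,0,0,0,0]]
  ]
}}

```text
clock: 3.95
position: [0.4719, 0.2364, 0.2236]
ee_rot: [-2.31, -2.126, -0.002]
force: [-0.3, -0.8, 0.0]
width: 0.715
gripper_force: 0.0
```

```bash
python3 g.py .449 .248 .028 85
```

```text
t 3.95 p [0.4719 0.2364 0.2236] yaw 85.26 F [-0.3 -0.8  0. ] w 0.7154633822291334 tilt [-0.0004  0.0023]
delta tool [ 0.0092 -0.0236  0.1956] rz 0.0046
```

Call:
{"fn": "arm_command", "kwargs": {
  "targets": [
    [[0.009,-0.024,0,0,0,0.004],[0,0,0.05,0,0,0],[0,0,0.05,0,0,0],[0,0,0.035,0,0,0],[0,0,0,0,0,0],[0,0,0,0,0,0]]
  ]
}}

```text
clock: 4.7
position: [0.4503, 0.2436, 0.0899]
ee_rot: [2.321, 2.116, 0.002]
force: [0.7, 0.5, 0.9]
width: 0.717
gripper_force: 0.0
```

```bash
python3 g.py .449 .248 .028 85; python3 - <<'E'
from h import *
d=grab("scene"); im=d["pixels"]
# project grasp pt
p=cv2.projectPoints(np.float64([[.449,.248,.024]]),cv2.Rodrigues(d["R"].T)[0],-d["R"].T@np.array(d["xyz"]),d["K"],np.float64(d["dist"]))[0].ravel(); print(p)
x,y=map(int,p); c=cv2.resize(im[y-90:y+60,x-100:x+100],None,fx=3,fy=3); cv2.imwrite("pics/c2.png",cv2.cvtColor(c,cv2.COLOR_RGB2BGR))
E
```

```text
t 4.7 p [0.4503 0.2436 0.0899] yaw 84.7 F [0.7 0.5 0.9] w 0.7171044249723761 tilt [0.0011 0.0005]
delta tool [ 0.0043 -0.0017  0.0619] rz -0.0052
[425.47139833 264.4606717 ]
```

View pics/c2.png

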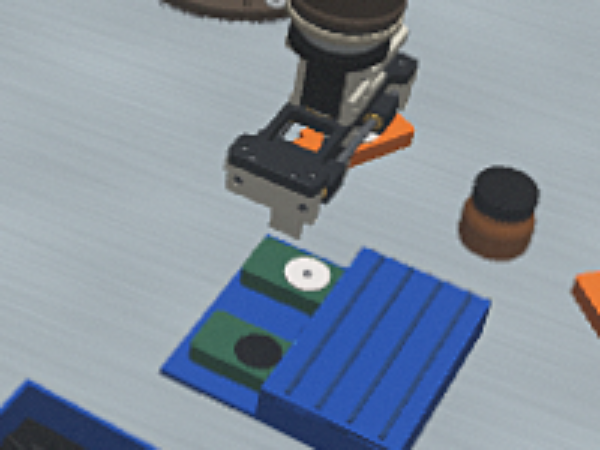

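The gripper hangs over the nose of the white-disc carrier, with the disc at crop (307,273). I'll descend and grip.

Call:
{"fn": "arm_command", "kwargs": {
  "targets": [
    [[0.003,-0.001,0.03,0,0,-0.004],[0,0,0.02,0,0,0],[0,0,0.011,0,0,0],[0,0,0,0,0,0],[0,0,0,0,0,0]]
  ]
}}

```text
clock: 5.38
position: [0.4495, 0.247, 0.0286]
ee_rot: [2.317, 2.121, 0.002]
force: [0.6, 0.7, -0.6]
width: 0.717
gripper_force: 0.0
```

Call:
{"fn": "arm_command", "kwargs": {
  "targets": [
    [[0,0,0,0,0,0],[0,0,0,0,0,0],[0,0,0,0,0,0],[0,0,0,0,0,0],[0,0,0,0,0,0]]
  ],
  "jaw": 0.03,
  "newtons": 30
}}

```text
clock: 6.0
position: [0.4488, 0.2465, 0.0276]
ee_rot: [2.317, 2.121, -0.0]
force: [-0.2, -0.1, 0.6]
width: 0.333
gripper_force: 0.0
```

```bash
python3 g.py .449 .248 .028 85
```

```text
t 6.0 p [0.4488 0.2465 0.0276] yaw 84.95 F [-0.2 -0.1  0.6] w 0.33269821238810426 tilt [-0. -0.]
delta tool [ 0.0015  0.     -0.0004] rz -0.0008
```

```bash
python3 - <<'E'
from h import *
d=grab("scene"); im=d["pixels"]
c=cv2.resize(im[180:320,330:525],None,fx=4,fy=4); cv2.imwrite("pics/c3.png",cv2.cvtColor(c,cv2.COLOR_RGB2BGR))
E
```

```text
(no output)
```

View pics/c3.png

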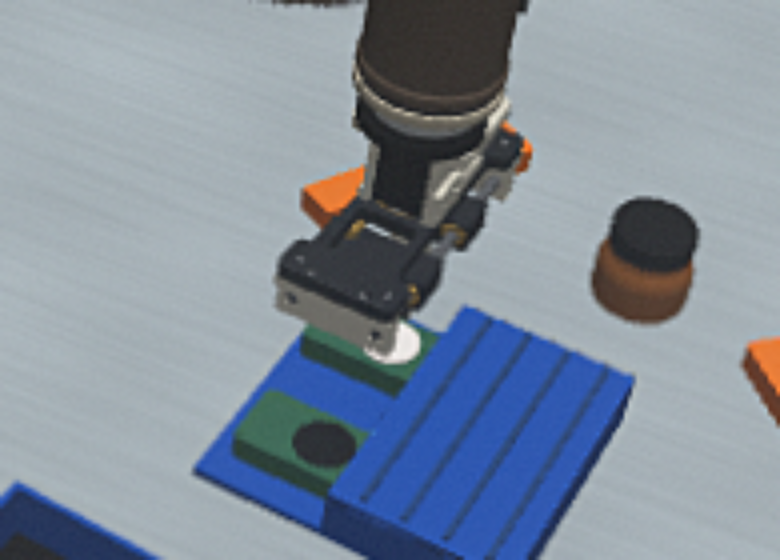

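The closed fingers are above the carrier at about (380,340), over the disc rather than beside the body, so the real tip reach may be shorter than stated. I'll check it.

```bash
python3 - <<'E'
from h import *
print("tip",arm.tip_reach,[a for a in dir(arm) if a[0]!='_'])
d=grab("scene"); P=cloud(d)
# points near gripper: lowest heights above the disc
m=(abs(P[...,0]-.449)<.09)&(abs(P[...,1]-.247)<.025)&(P[...,2]>.028)&(P[...,2]<.2)
for z0 in np.arange(.028,.12,.006):
    q=P[m&(P[...,2]>=z0)&(P[...,2]<z0+.006)]
    if len(q): print(round(z0,3),len(q),q.min(0).round(3),q.max(0).round(3))
E
```

```text
tip 0.019 ['PlanningError', 'get_image', 'observe', 'sign_off', 'tip_reach']
0.028 16 [0.429 0.227 0.028] [0.532 0.271 0.033]
0.034 2 [0.432 0.255 0.035] [0.434 0.258 0.035]
0.04 2 [0.435 0.255 0.042] [0.437 0.257 0.043]
0.076 2 [0.415 0.259 0.082] [0.424 0.26  0.082]
0.082 1 [0.422 0.259 0.084] [0.422 0.259 0.084]
0.088 6 [0.428 0.237 0.089] [0.433 0.248 0.093]
0.094 27 [0.372 0.224 0.096] [0.538 0.272 0.1  ]
0.1 42 [0.371 0.222 0.1  ] [0.538 0.272 0.106]
0.106 36 [0.369 0.223 0.106] [0.539 0.271 0.112]
0.112 34 [0.431 0.222 0.112] [0.539 0.272 0.118]
0.118 130 [0.41  0.222 0.118] [0.538 0.272 0.124]
```

The depth map puts the gripper body's underside at z≈0.094, 66 mm above the reported point rather than 47. So the reported position is at the fingertips, 19 mm beyond where I assumed. I'll open, go about 18 mm lower while watching the force, and use tip heights from now on.

Call:
{"fn": "arm_command", "kwargs": {
  "targets": [
    [[0,0,-0.004,0,0,0],[0,0,0,0,0,0],[0,0,0,0,0,0],[0,0,0,0,0,0]]
  ],
  "jaw": 0.066
}}

```text
clock: 6.6
position: [0.4488, 0.2465, 0.0316]
ee_rot: [2.317, 2.121, -0.0]
force: [-0.3, 0.8, -0.4]
width: 0.697
gripper_force: 0.0
```

Call:
{"fn": "arm_command", "kwargs": {
  "targets": [
    [[0,0,0.008,0,0,0],[0,0,0.008,0,0,0],[0,0,0.005,0,0,0],[0,0,0,0,0,0],[0,0,0,0,0,0]]
  ]
}}

```text
clock: 7.22
position: [0.4488, 0.2467, 0.0106]
ee_rot: [-2.317, -2.122, 0.0]
force: [-0.0, 0.4, 0.1]
width: 0.717
gripper_force: 0.0
```

Call:
{"fn": "arm_command", "kwargs": {
  "targets": [
    [[0,0,0,0,0,0],[0,0,0,0,0,0],[0,0,0,0,0,0],[0,0,0,0,0,0],[0,0,0,0,0,0]]
  ],
  "jaw": 0.03,
  "newtons": 30
}}

```text
clock: 7.85
position: [0.4491, 0.2466, 0.0108]
ee_rot: [2.317, 2.121, 0.001]
force: [0.9, -0.6, 3.3]
width: 0.521
gripper_force: 30.0
```

Gripped, at a width of 48 mm. Drawing it out.

Call:
{"fn": "arm_command", "kwargs": {
  "targets": [
    [[-0.01,0,0,0,0,0],[-0.015,0,0,0,0,0],[-0.015,0,0,0,0,0],[-0.015,0,0,0,0,0],[-0.015,0,0,0,0,0],[-0.015,0,0,0,0,0],[-0.015,0,0,0,0,0],[-0.015,0,0,0,0,0],[-0.015,0,0,0,0,0],[0,0,0,0,0,0]]
  ]
}}

```text
clock: 9.1
position: [0.4369, 0.115, 0.0103]
ee_rot: [2.319, 2.119, -0.003]
force: [0.6, 0.3, -1.6]
width: 0.517
gripper_force: 30.0
```

```bash
python3 - <<'E'
from h import *
print(arm.observe()["width"]*.0918, arm.observe()["force"])
d=grab("scene"); im=d["pixels"]
c=cv2.resize(im[180:340,280:500],None,fx=3.5,fy=3.5); cv2.imwrite("pics/c4.png",cv2.cvtColor(c,cv2.COLOR_RGB2BGR))
E
```

```text
0.04746925036432925 [ 0.5801732   0.27266776 -1.56610955]
```

View pics/c4.png

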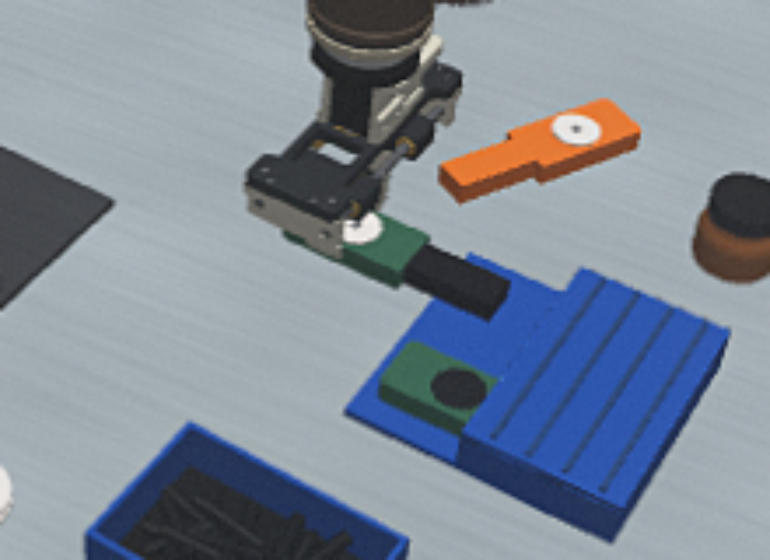

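The carrier is fully out of the lanes (tail end at crop (495,300)) and the spare is undisturbed. I'll lift and carry it to the nest apron.

Call:
{"fn": "arm_command", "kwargs": {
  "targets": [
    [[0,0,-0.01,0,0,0],[0,0,-0.025,0,0,0],[0,0,-0.035,0,0,0],[-0.025,0.01,0,0,0,0],[-0.04,0.016,0,0,0,0],[-0.04,0.016,0,0,0,0],[-0.04,0.016,0,0,0,0],[-0.04,0.016,0,0,0,0],[-0.04,0.016,0,0,0,0.01],[-0.03,0.012,0,0,0,0]]
  ]
}}

```text
clock: 10.4
position: [0.5169, -0.1474, 0.0812]
ee_rot: [2.328, 2.109, 0.001]
force: [0.4, 0.9, -3.6]
width: 0.518
gripper_force: 30.0
```

Call:
{"fn": "arm_command", "kwargs": {
  "targets": [
    [[-0.025,0.01,0,0,0,0],[-0.016,0.006,0,0,0,0],[0,0,0,0,0,0],[0,0,0,0,0,0]]
  ]
}}

```text
clock: 10.9
position: [0.5281, -0.1867, 0.0807]
ee_rot: [-2.325, -2.111, -0.001]
force: [-0.4, -0.6, -3.3]
width: 0.515
gripper_force: 30.0
```

```bash
python3 g.py .5293 -.1935 .0115 84.4
python3 - <<'E'
from h import *
d=grab("top"); im=d["pixels"]
c=cv2.resize(im[190:290,320:480],None,fx=5,fy=5,interpolation=cv2.INTER_CUBIC); cv2.imwrite("pics/c5.png",cv2.cvtColor(c,cv2.COLOR_RGB2BGR))
E
```

```text
t 10.9 p [ 0.5281 -0.1867  0.0807] yaw 84.48 F [-0.4 -0.6 -3.3] w 0.515145739297618 tilt [-0.0002  0.0009]
delta tool [-0.0067  0.0019  0.0692] rz 0.0014
```

View pics/c5.png

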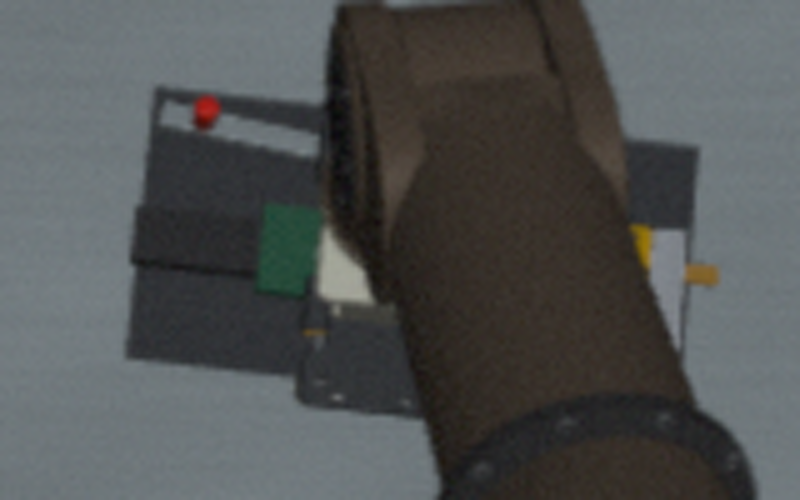

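The carrier hangs level over the apron with its tail over the left plate edge, and the latch is clear. Lowering it.

Call:
{"fn": "arm_command", "kwargs": {
  "targets": [
    [[-0.006,0.002,0.02,0,0,0],[0,0,0.02,0,0,0],[0,0,0.015,0,0,0],[0,0,0.009,0,0,0],[0,0,0.003,0,0,0],[0,0,0,0,0,0]]
  ]
}}

```text
clock: 11.7
position: [0.5298, -0.1945, 0.0138]
ee_rot: [2.327, 2.11, 0.0]
force: [-0.2, -0.4, -3.1]
width: 0.519
gripper_force: 30.0
```

Call:
{"fn": "arm_command", "kwargs": {
  "targets": [
    [[0,0,0.001,0,0,0],[0,0,0.001,0,0,0],[0,0,0,0,0,0]]
  ]
}}

```text
clock: 12.08
position: [0.5296, -0.1946, 0.0118]
ee_rot: [2.328, 2.11, 0.0]
force: [-0.1, 0.6, -2.9]
width: 0.518
gripper_force: 30.0
```

Call:
{"fn": "arm_command", "kwargs": {
  "targets": [
    [[0,0,0.001,0,0,0],[0,0,0,0,0,0]]
  ]
}}

```text
clock: 12.32
position: [0.5298, -0.1946, 0.0109]
ee_rot: [2.327, 2.11, 0.0]
force: [-1.2, 0.4, 0.4]
width: 0.518
gripper_force: 30.0
```

Call:
{"fn": "arm_command", "kwargs": {
  "targets": [
    [[0,0,0,0,0,0],[0,0,0,0,0,0],[0,0,0,0,0,0],[0,0,-0.03,0,0,0],[0,0,-0.04,0,0,0],[0,0,-0.05,0,0,0],[0.05,0,-0.03,0,0,0],[0.06,0,0,0,0,0],[0.06,0,0,0,0,0],[0.06,0,0,0,0,0]]
  ],
  "jaw": 0.066
}}

```text
clock: 13.58
position: [0.5522, 0.036, 0.1609]
ee_rot: [2.328, 2.109, 0.001]
force: [1.9, -0.1, 0.7]
width: 0.717
gripper_force: 0.0
```

Call:
{"fn": "arm_command", "kwargs": {
  "targets": [
    [[0.06,0,0,0,0,0],[0.06,0,0,0,0,0],[0,0,0,0,0,0]]
  ]
}}

```text
clock: 13.95
position: [0.5629, 0.1608, 0.1611]
ee_rot: [-2.316, -2.118, -0.005]
force: [-0.3, -0.5, 0.2]
width: 0.717
gripper_force: 0.0
```

```bash
sed -i 's/("disc",(S<50)&(V>150),(220,255,250,285),.026)/("disc",(S<50)\&(V>165),(370,215,415,265),.026)/; s/(225,225,262,285),.024/(340,200,430,275),.024/' m.py; python3 m.py | grep -E "disc|green|yellow|red"
python3 - <<'E'
from h import *
d=grab("top"); im=d["pixels"]
c=cv2.resize(im[190:290,320:480],None,fx=5,fy=5,interpolation=cv2.INTER_CUBIC); cv2.imwrite("pics/c6.png",cv2.cvtColor(c,cv2.COLOR_RGB2BGR))
E
```

```text
disc 70 c [ 0.529  -0.1871  0.026 ] depth z 0.0242 P [ 0.528 -0.187  0.024] box [[0.544, -0.173], [0.545, -0.201], [0.516, -0.201], [0.516, -0.173]] size 0.029 0.029 ctr [ 0.5302 -0.1869]
yellow 267 c [ 0.5219 -0.2651  0.04  ] depth z 0.0385 P [ 0.522 -0.265  0.039] box [[0.481, -0.248], [0.565, -0.255], [0.563, -0.282], [0.48, -0.275]] size 0.084 0.027 ctr [ 0.5222 -0.2652]
yellow 251 c [ 0.5149 -0.3395  0.04  ] depth z 0.0392 P [ 0.515 -0.34   0.039] box [[0.474, -0.323], [0.557, -0.331], [0.556, -0.356], [0.472, -0.348]] size 0.084 0.025 ctr [ 0.5149 -0.3392]
yellow 19 c [ 0.5291 -0.3835  0.04  ] depth z 0.0342 P [ 0.529 -0.385  0.034] box [[0.533, -0.376], [0.534, -0.39], [0.525, -0.39], [0.525, -0.375]] size 0.014 0.009 ctr [ 0.5292 -0.3826]
red 26 c [ 0.6157 -0.1015  0.06  ] depth z 0.0568 P [ 0.616 -0.102  0.057] box [[0.614, -0.091], [0.626, -0.102], [0.617, -0.111], [0.606, -0.099]] size 0.016 0.012 ctr [ 0.6159 -0.1008]
green 463 c [ 0.5283 -0.1869  0.024 ] depth z 0.0226 P [ 0.528 -0.184  0.023] box [[0.508, -0.134], [0.559, -0.139], [0.549, -0.241], [0.498, -0.235]] size 0.051 0.102 ctr [ 0.5286 -0.1871]
```

View pics/c6.png

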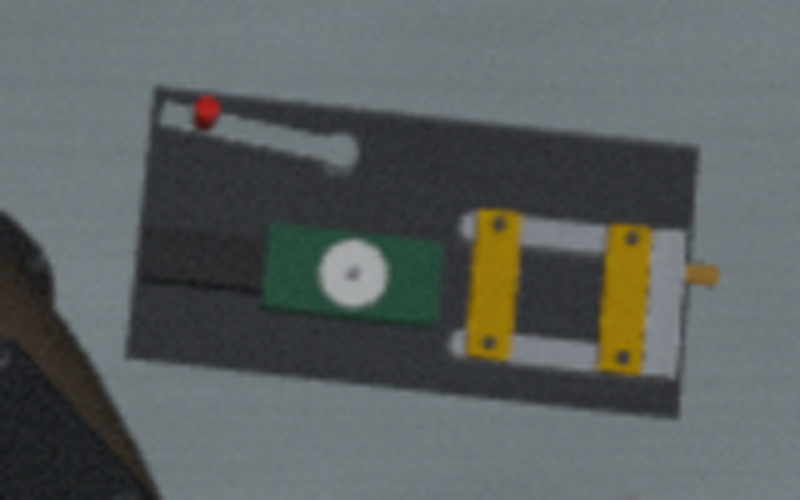

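The carrier is set down in line with the channel: disc at crop (353,272), nose at x=440, rail mouth at x=465, latch open. It sits about 1 mm towards -x and its yaw matches. Next I'll take it by the tail, at about (0.538,-0.0925).

```bash
python3 g.py .5383 -.0925 .0605 84.4
```

```text
t 14.05 p [0.5636 0.1543 0.1604] yaw 84.49 F [0.  0.6 0.5] w 0.7184753574429303 tilt [-0.0003 -0.0003]
delta tool [-0.2481 -0.0014  0.1   ] rz 0.0016
```

Call:
{"fn": "arm_command", "kwargs": {
  "targets": [
    [[-0.04,0,0,0,0,0],[-0.05,0,0,0,0,0],[-0.05,0,0,0,0,0],[-0.05,0,0,0,0,0],[-0.04,0,0,0,0,0],[-0.018,-0.001,0.02,0,0,0],[0,0,0.04,0,0,0],[0,0,0.04,0,0,0],[0,0,0,0,0,0],[0,0,0,0,0,0]]
  ],
  "jaw": 0.05
}}

```text
clock: 15.3
position: [0.5391, -0.0938, 0.0618]
ee_rot: [2.328, 2.108, 0.001]
force: [-0.5, -0.1, 0.3]
width: 0.544
gripper_force: 0.0
```

```bash
python3 g.py .5383 -.0925 .0105 84.4
```

```text
t 15.3 p [ 0.5391 -0.0938  0.0618] yaw 84.32 F [-0.5 -0.1  0.3] w 0.5439865300121862 tilt [ 0.001  -0.0004]
delta tool [ 0.0012 -0.0009  0.0513] rz -0.0015
```

Call:
{"fn": "arm_command", "kwargs": {
  "targets": [
    [[0.001,0,0.02,0,0,0],[0,0,0.02,0,0,0],[0,0,0.0105,0,0,0],[0,0,0,0,0,0],[0,0,0,0,0,0]]
  ]
}}

```text
clock: 15.92
position: [0.5394, -0.092, 0.0111]
ee_rot: [2.327, 2.109, 0.001]
force: [0.5, -0.7, -0.4]
width: 0.538
gripper_force: 0.0
```

Call:
{"fn": "arm_command", "kwargs": {
  "targets": [
    [[0,0,0,0,0,0],[0,0,0,0,0,0],[0,0,0,0,0,0],[0,0,0,0,0,0]]
  ],
  "jaw": 0.015,
  "newtons": 30
}}

```text
clock: 16.42
position: [0.539, -0.092, 0.0104]
ee_rot: [2.327, 2.11, 0.0]
force: [0.3, -0.5, 4.4]
width: 0.321
gripper_force: 30.0
```

Call:
{"fn": "arm_command", "kwargs": {
  "targets": [
    [[-0.006,0,0,0,0,0],[-0.008,0,0,0,0,0],[-0.008,0,0,0,0,0],[-0.008,0,0,0,0,0],[0,0,0,0,0,0]]
  ]
}}

```text
clock: 17.05
position: [0.536, -0.1232, 0.0104]
ee_rot: [2.328, 2.108, 0.0]
force: [0.2, -0.1, 5.5]
width: 0.324
gripper_force: 30.0
```

```bash
python3 m.py | grep -E "disc|green"; python3 g.py .5268 -.209 .0105 84.4
```

```text
t 17.1 p [ 0.5361 -0.1232  0.0104] yaw 84.31 F [-0.4  0.3  6.8] w 0.32412194729381516 tilt [ 0.0008 -0.0008]
delta tool [-0.0863 -0.0007 -0.    ] rz -0.0016
```

The nose has entered the rails with no side load. Carrying on.

Call:
{"fn": "arm_command", "kwargs": {
  "targets": [
    [[-0.008,0,0,0,0,0],[-0.01,0,0,0,0,0],[-0.01,0,0,0,0,0],[-0.01,0,0,0,0,0],[0,0,0,0,0,0]]
  ]
}}

```text
clock: 17.73
position: [0.5322, -0.1615, 0.0104]
ee_rot: [2.328, 2.107, -0.0]
force: [-0.2, -0.9, 6.5]
width: 0.325
gripper_force: 30.0
```

Call:
{"fn": "arm_command", "kwargs": {
  "targets": [
    [[-0.008,0,0,0,0,0],[-0.01,0,0,0,0,0],[-0.01,0,0,0,0,0],[-0.01,0,0,0,0,0],[0,0,0,0,0,0]]
  ]
}}

```text
clock: 18.35
position: [0.5284, -0.1993, 0.0104]
ee_rot: [2.328, 2.107, -0.0]
force: [1.0, -0.3, 5.8]
width: 0.326
gripper_force: 30.0
```

Call:
{"fn": "arm_command", "kwargs": {
  "targets": [
    [[-0.003,0,0,0,0,0],[-0.003,0,0,0,0,0],[0,0,0,0,0,0]]
  ]
}}

```text
clock: 18.73
position: [0.5279, -0.2038, 0.0104]
ee_rot: [2.328, 2.109, 0.001]
force: [1.1, 2.5, 7.1]
width: 0.323
gripper_force: 30.0
```

Call:
{"fn": "arm_command", "kwargs": {
  "targets": [
    [[-0.002,0,0,0,0,0],[0,0,0,0,0,0]]
  ]
}}

```text
clock: 18.98
position: [0.5277, -0.2056, 0.0104]
ee_rot: [2.328, 2.11, 0.001]
force: [0.3, 3.9, 5.9]
width: 0.324
gripper_force: 30.0
```

Call:
{"fn": "arm_command", "kwargs": {
  "targets": [
    [[-0.002,0,0,0,0,0],[0,0,0,0,0,0]]
  ]
}}

```text
clock: 19.23
position: [0.5276, -0.2073, 0.0104]
ee_rot: [-2.327, -2.11, -0.001]
force: [-0.3, 4.3, 7.3]
width: 0.327
gripper_force: 30.0
```

Call:
{"fn": "arm_command", "kwargs": {
  "targets": [
    [[-0.002,0,0,0,0,0],[0,0,0,0,0,0]]
  ]
}}

```text
clock: 19.48
position: [0.5276, -0.2073, 0.0104]
ee_rot: [-2.325, -2.111, -0.004]
force: [1.0, 10.4, 6.7]
width: 0.321
gripper_force: 30.0
```

```bash
sed -i 's/(370,215,415,265),.026/(418,230,450,265),.026/' m.py; python3 m.py | grep -E "disc|green"; python3 g.py .5268 -.209 .0105 84.4
```

```text
t 19.52 p [ 0.5276 -0.2074  0.0104] yaw 84.47 F [-0.7  9.4  6.7] w 0.32113528200784053 tilt [0.0009 0.0027]
delta tool [-0.0017 -0.0006 -0.0001] rz 0.0012
```

It stopped at y=-0.2073 (predicted -0.2075) with a 10 N reaction, so it's home. One more small press, then release and rise.

Call:
{"fn": "arm_command", "kwargs": {
  "targets": [
    [[-0.001,0,0,0,0,0],[0,0,0,0,0,0],[0,0,0,0,0,0]]
  ]
}}

```text
clock: 19.9
position: [0.5276, -0.2073, 0.0104]
ee_rot: [-2.324, -2.111, -0.005]
force: [0.4, 13.3, 9.6]
width: 0.319
gripper_force: 30.0
```

Call:
{"fn": "arm_command", "kwargs": {
  "targets": [
    [[0.002,0,0,0,0,0],[0,0,0,0,0,0],[0,0,0,0,0,0],[0,0,0,0,0,0],[0,0,-0.03,0,0,0],[0,0,-0.04,0,0,0],[0,0,-0.05,0,0,0],[0.05,0,0,0,0,0],[0.05,0,0,0,0,0],[0.05,0,0,0,0,0]]
  ],
  "jaw": 0.05
}}

```text
clock: 21.15
position: [0.542, -0.0581, 0.1304]
ee_rot: [2.328, 2.108, 0.0]
force: [1.2, -0.1, 0.1]
width: 0.544
gripper_force: 0.0
```

Call:
{"fn": "arm_command", "kwargs": {
  "targets": [
    [[0.05,0,0,0,0,0],[0.05,0,0,0,0,0],[0.04,0,0,0,0,0],[0,0,0,0,0,0]]
  ]
}}

```text
clock: 21.65
position: [0.5554, 0.0845, 0.1305]
ee_rot: [-2.321, -2.116, -0.003]
force: [-0.3, -0.2, -0.1]
width: 0.543
gripper_force: 0.0
```

```bash
python3 m.py | grep -E "disc|yellow|red"; python3 g.py .616 -.1015 .032 84.4
python3 - <<'E'
from h import *
d=grab("top"); im=d["pixels"]
c=cv2.resize(im[190:290,320:480],None,fx=5,fy=5,interpolation=cv2.INTER_CUBIC); cv2.imwrite("pics/c7.png",cv2.cvtColor(c,cv2.COLOR_RGB2BGR))
E
```

```text
disc 74 c [ 0.5179 -0.3031  0.026 ] depth z 0.0253 P [ 0.518 -0.304  0.025] box [[0.511, -0.284], [0.537, -0.297], [0.524, -0.323], [0.499, -0.31]] size 0.029 0.029 ctr [ 0.5177 -0.3032]
yellow 267 c [ 0.522  -0.2652  0.04  ] depth z 0.0391 P [ 0.523 -0.265  0.039] box [[0.481, -0.247], [0.565, -0.256], [0.563, -0.283], [0.479, -0.274]] size 0.084 0.027 ctr [ 0.5224 -0.2652]
yellow 251 c [ 0.5149 -0.3395  0.04  ] depth z 0.0389 P [ 0.515 -0.34   0.039] box [[0.474, -0.323], [0.557, -0.331], [0.556, -0.356], [0.472, -0.348]] size 0.084 0.025 ctr [ 0.5149 -0.3392]
yellow 18 c [ 0.5294 -0.3837  0.04  ] depth z 0.0359 P [ 0.53  -0.385  0.036] box [[0.533, -0.376], [0.534, -0.39], [0.525, -0.39], [0.525, -0.375]] size 0.014 0.009 ctr [ 0.5292 -0.3826]
red 26 c [ 0.6157 -0.1015  0.06  ] depth z 0.0572 P [ 0.617 -0.102  0.057] box [[0.614, -0.091], [0.626, -0.102], [0.617, -0.111], [0.606, -0.099]] size 0.016 0.012 ctr [ 0.6159 -0.1008]
t 21.7 p [0.5554 0.0817 0.1301] yaw 84.56 F [-0.4 -0.5 -0.7] w 0.5449224986988713 tilt [-0.      0.0003]
delta tool [-0.1767  0.0777  0.0981] rz 0.0027
```

View pics/c7.png

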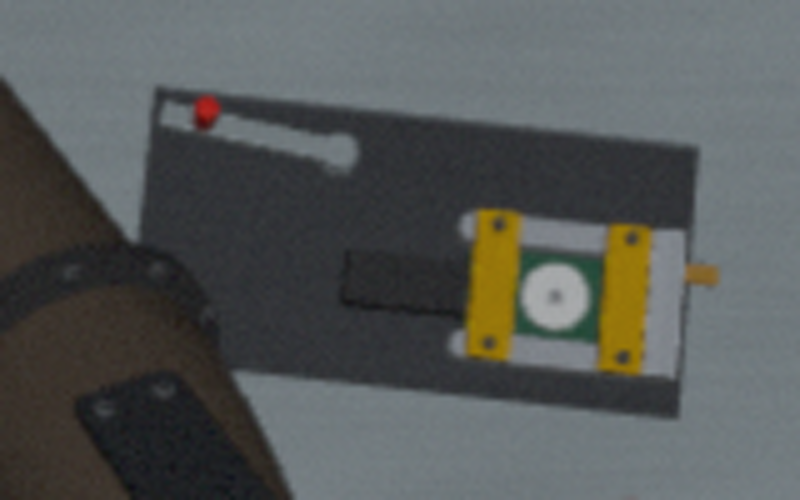

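The disc shows centred in the window at crop (556,296), within 1 mm of nominal. Now the latch: I'll turn the jaws 45° so the closing line lies along the mean swing direction.

Call:
{"fn": "arm_command", "kwargs": {
  "targets": [
    [[-0.01,0.01,0,0,0,-0.157],[0,0,0,0,0,-0.157],[0,0,0,0,0,-0.157],[0,0,0,0,0,-0.157],[0,0,0,0,0,-0.157],[0,0,0,0,0,0]]
  ]
}}

```text
clock: 22.5
position: [0.5645, 0.0672, 0.1297]
ee_rot: [-1.348, -2.837, 0.001]
force: [0.5, -0.4, 0.2]
width: 0.542
gripper_force: 0.0
```

```bash
python3 g.py .616 -.1015 .032 129.4
```

```text
t 22.5 p [0.5645 0.0672 0.1297] yaw 129.16 F [ 0.5 -0.4  0.2] w 0.5418977053668207 tilt [-0.0008 -0.0006]
delta tool [-0.1633 -0.0666  0.0978] rz -0.0042
```

Call:
{"fn": "arm_command", "kwargs": {
  "targets": [
    [[-0.04,-0.016,0,0,0,0],[-0.04,-0.016,0,0,0,0],[-0.04,-0.016,0,0,0,0],[-0.043,-0.018,0,0,0,0],[0,0,0,0,0,0],[0,0,0.02,0,0,0],[0,0,0,0,0,0]]
  ]
}}

```text
clock: 23.38
position: [0.6151, -0.0978, 0.108]
ee_rot: [-1.342, -2.837, 0.002]
force: [0.2, -0.4, -0.5]
width: 0.543
gripper_force: 0.0
```

```bash
python3 g.py .616 -.1015 .032 129.4
```

```text
t 23.38 p [ 0.6151 -0.0978  0.108 ] yaw 129.37 F [ 0.2 -0.4 -0.5] w 0.5428635594507745 tilt [-0.0036  0.0003]
delta tool [-0.0036 -0.0015  0.076 ] rz -0.0004
```

Call:
{"fn": "arm_command", "kwargs": {
  "targets": [
    [[-0.003,-0.001,0.03,0,0,0],[0,0,0.03,0,0,0],[0,0,0.015,0,0,0],[0,0,0,0,0,0],[0,0,0,0,0,0]]
  ]
}}

```text
clock: 24.0
position: [0.6188, -0.1011, 0.0363]
ee_rot: [1.343, 2.839, 0.001]
force: [0.5, 0.5, -0.1]
width: 0.543
gripper_force: 0.0
```

Call:
{"fn": "arm_command", "kwargs": {
  "targets": [
    [[0,0,0,0,0,0],[0,0,0,0,0,0],[0,0,0,0,0,0],[0,0,0,0,0,0],[0,0,0,0,0,0]]
  ],
  "jaw": 0.008,
  "newtons": 10
}}

```text
clock: 24.62
position: [0.6181, -0.1016, 0.0352]
ee_rot: [1.344, 2.84, -0.0]
force: [1.1, 0.1, 1.3]
width: 0.147
gripper_force: 10.0
```

```bash
python3 - <<'E'
from h import *
o=arm.observe(); p=np.array(o["position"]); M=R.from_rotvec(o["ee_rot"]).as_matrix()
print(p,o["width"]*.0918,o["force"])
piv=np.array([.6009,-.1799]); v=p[:2]-piv; r=np.linalg.norm(v); a0=np.degrees(np.arctan2(v[1],v[0])); a1=180-5.6
print(r,a0,a1)
# arc waypoints: deltas in the (fixed) tool axes
n=18; A=np.radians(np.linspace(a0,a1+1.5,n+1)); rr=np.linspace(r,.080,n+1)
W=np.c_[piv[0]+rr*np.cos(A),piv[1]+rr*np.sin(A),np.full(n+1,p[2])]
print((np.diff(W,axis=0)@M).round(4)[:,:2].tolist(), W[-1])
E
```

```text
[ 0.61809276 -0.10155611  0.03518877] 0.013513580340089716 [1.11049831 0.1385611  1.31308534]
0.08020820366838075 77.6225070775158 174.4
[[0.0058, -0.005], [0.0053, -0.0055], [0.0047, -0.006], [0.0041, -0.0064], [0.0035, -0.0068], [0.0028, -0.0071], [0.0021, -0.0073], [0.0014, -0.0075], [0.0007, -0.0076], [-0.0, -0.0076], [-0.0008, -0.0076], [-0.0015, -0.0075], [-0.0022, -0.0073], [-0.0029, -0.0071], [-0.0035, -0.0068], [-0.0041, -0.0064], [-0.0047, -0.006], [-0.0053, -0.0055]] [ 0.52110474 -0.1741802   0.03518877]
```

The post is gripped (13.5 mm). Swinging it along the arc.

Call:
{"fn": "arm_command", "kwargs": {
  "targets": [
    [[0.006,-0.005,0,0,0,0],[0.005,-0.0055,0,0,0,0],[0.0047,-0.006,0,0,0,0],[0.004,-0.0064,0,0,0,0],[0.0035,-0.0068,0,0,0,0],[0.0028,-0.007,0,0,0,0],[0.002,-0.0073,0,0,0,0],[0.0015,-0.0075,0,0,0,0],[0.0007,-0.0076,0,0,0,0],[0,0,0,0,0,0]]
  ]
}}

```text
clock: 25.88
position: [0.5523, -0.1169, 0.0352]
ee_rot: [-1.345, -2.838, 0.002]
force: [-1.8, 1.8, 3.4]
width: 0.148
gripper_force: 10.0
```

Call:
{"fn": "arm_command", "kwargs": {
  "targets": [
    [[0,-0.0076,0,0,0,0],[-0.0008,-0.0076,0,0,0,0],[-0.0015,-0.0075,0,0,0,0],[-0.0022,-0.0073,0,0,0,0],[-0.0029,-0.007,0,0,0,0],[-0.0035,-0.0068,0,0,0,0],[-0.004,-0.0064,0,0,0,0],[0,0,0,0,0,0]]
  ]
}}

```text
clock: 26.88
position: [0.5235, -0.1604, 0.0351]
ee_rot: [-1.346, -2.839, 0.002]
force: [-1.1, 0.1, 2.6]
width: 0.149
gripper_force: 10.0
```

Call:
{"fn": "arm_command", "kwargs": {
  "targets": [
    [[-0.0047,-0.006,0,0,0,0],[-0.005,-0.0055,0,0,0,0],[0,0,0,0,0,0],[0,0,0,0,0,0]]
  ]
}}

```text
clock: 27.38
position: [0.5219, -0.172, 0.0352]
ee_rot: [1.341, 2.841, 0.005]
force: [1.4, 7.6, 1.0]
width: 0.149
gripper_force: 10.0
```

```bash
python3 g.py .5212 -.172 .035 129.4; cat > pv.py <<'E'
from h import *
p=np.array(arm.observe()["position"])[:2]-[.6009,-.1799]; print("r",np.linalg.norm(p),"latch deg",174.4-np.degrees(np.arctan2(p[1],p[0]))%360)
E
python3 pv.py
```

```text
t 27.38 p [ 0.5219 -0.172   0.0352] yaw 129.45 F [1.4 7.6 1. ] w 0.14870121587830507 tilt [0.0014 0.0027]
delta tool [ 0.0004 -0.0005  0.0002] rz 0.0008
r 0.07942033150766366 latch deg 0.13653792535862408
```

It's on the stop, with a 7.6 N reaction and an estimated angle of 0.1°. A slight extra press, then release and leave upwards.

Call:
{"fn": "arm_command", "kwargs": {
  "targets": [
    [[-0.001,-0.001,0,0,0,0],[0,0,0,0,0,0],[0,0,0,0,0,0]]
  ]
}}

```text
clock: 27.75
position: [0.5219, -0.1721, 0.0352]
ee_rot: [-1.34, -2.841, -0.007]
force: [2.1, 11.0, 0.5]
width: 0.148
gripper_force: 10.0
```

Call:
{"fn": "arm_command", "kwargs": {
  "targets": [
    [[0,0,0,0,0,0],[0,0,0,0,0,0],[0,0,0,0,0,0],[0,0,-0.03,0,0,0],[0,0,-0.04,0,0,0],[0,0,-0.05,0,0,0],[0.04,0.02,-0.02,0,0,0],[0.05,0.03,0,0,0,0],[0.05,0.03,0,0,0,0],[0.04,0.02,0,0,0,0]]
  ],
  "jaw": 0.05
}}

```text
clock: 29.0
position: [0.4836, 0.0293, 0.1754]
ee_rot: [1.342, 2.84, 0.0]
force: [0.7, -0.4, -0.3]
width: 0.546
gripper_force: 0.0
```

Call:
{"fn": "arm_command", "kwargs": {
  "targets": [
    [[0.04,0.02,0,0,0,0],[0,0,0,0,0,0],[0,0,0,0,0,0]]
  ]
}}

```text
clock: 29.38
position: [0.4743, 0.0701, 0.175]
ee_rot: [1.344, 2.839, -0.001]
force: [-0.3, 0.1, -0.2]
width: 0.542
gripper_force: 0.0
```

```bash
sed -i 's/(345,200,380,230),.060/(345,200,420,275),.060/' m.py; python3 m.py | grep -E "disc|red"
python3 - <<'E'
from h import *
d=grab("top"); save(d,"end.png"); q=np.array([.5235,-.2527])+.080*np.array([.0976,.9952])-.010*np.array([.9952,-.0976]); print("expected post",q)
E
```

```text
disc 50 c [ 0.5186 -0.3027  0.026 ] depth z 0.0259 P [ 0.52  -0.303  0.026] box [[0.532, -0.29], [0.532, -0.315], [0.503, -0.315], [0.503, -0.289]] size 0.026 0.029 ctr [ 0.5174 -0.3023]
red 23 c [ 0.5195 -0.172   0.06  ] depth z 0.057 P [ 0.519 -0.172  0.057] box [[0.527, -0.167], [0.527, -0.178], [0.513, -0.178], [0.513, -0.167]] size 0.011 0.014 ctr [ 0.5203 -0.1721]
expected post [ 0.521356 -0.172108]
```

View pics/end.png

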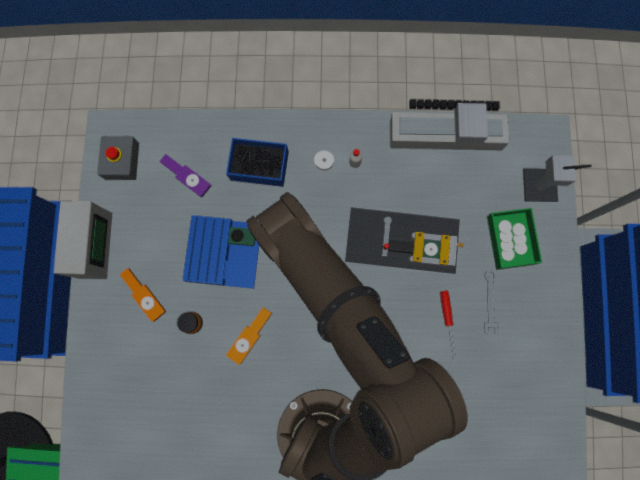

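The final view shows the disc centred in the window at (431,249) and the latch shut behind the tail with its post at (387,246). The spare is still in its lane at (240,236), nothing else has moved, and the arm is clear.

```bash
python3 -c "
from cell import arm
print(arm.sign_off())"
```

```text
the job is handed in; nothing more can be done
None
```

The white-disc carrier is fully home in the nest with its disc centred in the window, and the latch is shut behind its tail; the spare and the other objects were left where they were, and I handed the job in at about 30 s.

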